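# Sort the shoe-finishing kits by colour

## Robot

A 6-joint arm with a two-finger parallel gripper is mounted at the origin on the work surface. World frame = base frame: x ahead of the robot, y to its left, z up, the work surface at z = 0. Lengths are in mm, angles in rad, forces in N, time in s.
With the tool pointing down it reaches from about 350 to 975 mm from the base axis. Payload 7.1 kg.
Tool frame: the origin (TCP) lies at the very end of the fingers, on their centre line; the grasp point (between the pads) lies 19 mm behind it (manip.hold_point_z is the distance from the TCP to the grasp point, in mm); z points along the fingers, y is the line along which they close (so a half turn about z gives the same grasp; the last joint's range is limited). The gripper opens to 88 mm and grips with 3 to 60 N. Pads are 20 mm wide; open, the fingers measure 115 mm over their backs; the gripper's body (75 mm by 178 mm) begins 61 mm behind the grasp point.
Start: joints at [1.178, 0.423, 1.63, -0, 1.089, -0.019], TCP at [228.19, 581.837, 222.675] pointing down, gripper open.
Joint ranges: [-3, 3], [-0.9, 2.11], [0.09, 2.58], [-1.31, 4.45], [0.11, 2.69], [-2.54, 2.54]. Speed limits (rad/s): [2.39, 2.39, 3.01, 3.14, 3.14, 3.14].

## Interface

Orientations are given as a unit quaternion [w, x, y, z].
In Python, from workcell import telemetry, viewer, manip gives the robot as it stands.
- The arm moves only by the shell command python3 -m handwheel 'ROWS'. ROWS is JSON, a list of rows, each a list of 5 numbers: the shift along the tool's x, y, z in cm, then the turn about the tool's z in rad, then the closure in counts, from 0 (fully open) to 255 (shut). In form: [[x, y, z, roll, grip], ...]. A call has 1 to 20 rows; each row is the pose to reach, as a shift and turn from the pose commanded when the call began, along the tool's axes at that moment; what a row does not reach only later rows make up. A row lasts 1/12 s, in which the tool goes at most 41.7 mm and 7.16 degrees, less where a joint would pass 70% of its speed; a pose out of reach is approached as far as the arm can. A call with a gripper value outside its range is refused whole. The fingers move at their own pace and stop on an object; the grip force is fixed at half the most. Time passes only in rows, so rows that repeat a pose let the fingers close. It gives the time, the measured TCP pose, the force, the opening and the grip force at its end, in the units of the state.
- telemetry.state(): the state, without advancing time (a new reading comes with each control period).
- viewer.grab_frame(name): name is "scene" or "top"; returns a dict with "img" (420x560x3 uint8, blue, green, red), "mtx" (3x3 intrinsics, pixels), "world_from_camera" (4x4, takes a point from camera to world coordinates). Camera axes: x right, y down, z forward; pixel columns grow to the right and rows downward; lengths in mm; the calibration is good to about 2 mm. A picture is of the moment at which its call begins. There is no depth.
- manip.finish_job(): hands the job in; it is judged then, once.
The state is a dict: "clock": time; "joints": joint angles; "qvel": joint speeds; "tau": joint torques, N m; "tool_pos": TCP position; "ee_rot": TCP orientation; "wrist_force": force on the tool from outside, world axes, zero at the start; "torque": the same for the moment, N m; "gripper_width": opening from 0.0 (shut) to 1.0 (fully open); "grip_force": force on a finger pad.
Only numpy, scipy, OpenCV 4.12 (cv2) and the standard library are available. Lean on these libraries where they do the work, as an engineer would, in place of code of your own. Each camera call takes 0.05 s, during which the arm holds its last target. There are 200 camera calls.

## Task

Put the two finishing kits away by colour: stand the red-capped and the blue-capped dye bottle in the wide bay, and lay the red-backed and the blue-backed brush bristles down in the narrow slot, of the tray of the same colour. Dye leaks, so keep the bottles upright all the way and set them down gently, without dropping them. Leave the white-capped bottle where it is.

Things in the scene. Friction and masses are not known exactly. Their poses are not given: they have to be found in the camera images.
- red_bottle: Dye bottle: white round body 52 mm in diameter and 72 mm high with a red band round it, short shoulder, red screw cap 35 mm in diameter; 100 mm high in all, about 160 g, standing upright. Origin: centre of its underside; z up through the cap. Belongs to the red kit.
- red_brush: Shoe brush, bristles down: dark bristles (138 x 40 mm, 30 mm high) under a back 150 mm long, 48 mm wide and 28 mm thick (from 30 to 58 mm above the origin), light wood below and painted red on top; about 170 g. Origin: centre of its underside (bristle ends); x along its length, z up through the back.
- red_tray: Red plastic tray, fixed to the bench, 159 mm (its x) by 200 mm (its y), walls and divider 5 mm thick and 32 mm high, floor 5 mm thick. A divider along its y parts it into a narrow slot on the -x side (64 x 190 mm inside) and a wide bay on the +x side (80 x 190 mm inside). Origin: centre of its underside.
- red_tray_slot (a point): Centre of the floor (its upper face) of the red tray's narrow brush slot; axes as the tray's, so y runs along the slot.
- red_tray_bay (a point): Centre of the floor (its upper face) of the red tray's wide bottle bay; axes as the tray's, so y runs along the bay.
- blue_bottle: Dye bottle: white round body 52 mm in diameter and 72 mm high with a blue band round it, short shoulder, blue screw cap 35 mm in diameter; 100 mm high in all, about 160 g, standing upright. Origin: centre of its underside; z up through the cap. Belongs to the blue kit.
- blue_brush: Shoe brush, bristles down: dark bristles (138 x 40 mm, 30 mm high) under a back 150 mm long, 48 mm wide and 28 mm thick (from 30 to 58 mm above the origin), light wood below and painted blue on top; about 170 g. Origin: centre of its underside (bristle ends); x along its length, z up through the back.
- blue_tray: Blue plastic tray, fixed to the bench, 159 mm (its x) by 200 mm (its y), walls and divider 5 mm thick and 32 mm high, floor 5 mm thick. A divider along its y parts it into a narrow slot on the -x side (64 x 190 mm inside) and a wide bay on the +x side (80 x 190 mm inside). Origin: centre of its underside.
- blue_tray_slot (a point): Centre of the floor (its upper face) of the blue tray's narrow brush slot; axes as the tray's, so y runs along the slot.
- blue_tray_bay (a point): Centre of the floor (its upper face) of the blue tray's wide bottle bay; axes as the tray's, so y runs along the bay.
- white_bottle: Dye bottle: white round body 52 mm in diameter and 72 mm high with a white band round it, short shoulder, white screw cap 35 mm in diameter; 100 mm high in all, about 160 g, standing upright. Origin: centre of its underside; z up through the cap. Neutral finish, in neither kit: stays where it is.

How it is judged:
By the outcome, as a careful person would: the job done as asked, in the order asked, and still so for the second after the job is handed in, with the robot touching nothing.
It also fails if it takes over 72 s, if anything falls off the work surface, if the arm or the gripper's body presses on something with over 40 N, if the wrist force passes 120 N, or if a joint passes its speed limit or range.

## Working session

There is one attempt and no reset: what is moved stays moved. The work goes in short steps, Python scripts to look and compute and a shell command to move; the robot and the scene stay as the last step left them, time stands still between calls to the robot, and variables do not carry over. Pictures are saved under pics/ and viewed, at most 10 in all, crops included, and the job is handed in when it is done.

```bash
ls; mkdir -p pics
python3 - <<'E'
from workcell import telemetry, viewer, manip
import cv2
print(telemetry.state())
for n in ("scene","top"):
    f=viewer.grab_frame(n); cv2.imwrite(f"pics/{n}0.png",f["img"]); print(n,f["mtx"].tolist(),f["world_from_camera"].round(4).tolist())
E
```

```text
pics
{'clock': 0.0, 'joints': array([ 1.17800240e+00,  4.23818483e-01,  1.63069040e+00, -7.14963390e-06,
        1.08861243e+00, -1.89872229e-02]), 'qvel': array([-7.32677244e-05, -7.36718612e-04, -4.79231710e-04, -1.53840056e-03,
       -6.32787751e-04,  1.47575857e-03]), 'tau': array([-1.78412945e-03, -5.44616961e+01, -2.73678035e+01,  6.43284875e-02,
        2.25319894e-02, -1.05383190e-04]), 'tool_pos': array([227.98158775, 581.33258504, 221.91550582]), 'ee_rot': array([-1.53159900e-04,  1.85815386e-01,  9.82584377e-01, -7.48834697e-04]), 'wrist_force': array([-0.42844513, -0.18896918, -0.15091751]), 'torque': array([-0.00399223,  0.00661707, -0.01362821]), 'grip_force': 0.0, 'gripper_width': 1.0062748448255325}
scene [[402.9043699214441, 0.0, 271.78077344371695], [0.0, 402.9043699214441, 210.55492940535282], [0.0, 0.0, 1.0]] [[-0.4336, 0.7159, -0.5473, 1021.8538], [0.901, 0.3541, -0.2507, 227.3993], [0.0143, -0.6018, -0.7985, 740.0058], [0.0, 0.0, 0.0, 1.0]]
top [[413.95636049372257, 0.0, 279.96903440875445], [0.0, 413.95636049372257, 212.5974539716549], [0.0, 0.0, 1.0]] [[-0.0366, -0.9775, 0.2078, 359.4079], [-0.9993, 0.0353, -0.0101, -0.1435], [0.0025, -0.208, -0.9781, 900.2508], [0.0, 0.0, 0.0, 1.0]]
```

View pics/scene0.png

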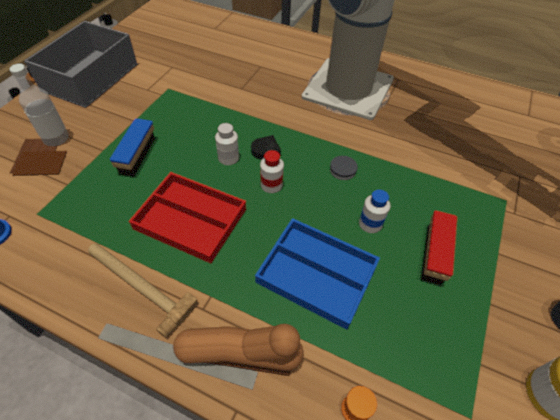

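View pics/top0.png

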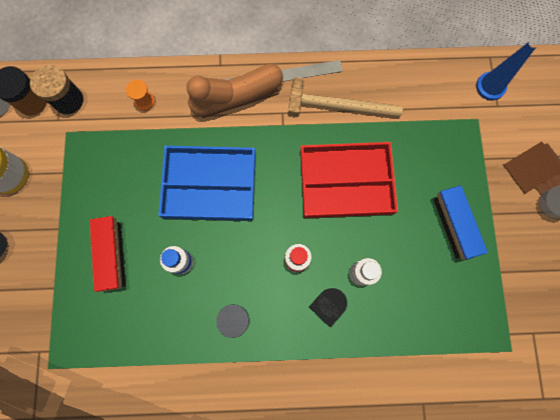

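The scene view shows the red tray at about (189,216), the blue tray at (318,271), the red bottle cap at (272,160) and the blue cap at (379,198). The red brush is at (441,245), the blue brush at (133,145) and the white bottle at (227,143). The top view has the blue tray at (208,183), the red tray at (349,179), the red brush at (105,254) and the blue brush at (462,222). The caps there are red (298,256), blue (171,258) and white (371,271). In both trays the narrow slot is on the side nearer the robot.

```bash
cat > h.py <<'E'
import numpy as np, cv2
from workcell import telemetry, viewer
from scipy.spatial.transform import Rotation as R
def proj(f,px,z):
    px=np.atleast_2d(px).astype(float); M=f["world_from_camera"]
    d=np.c_[px,np.ones(len(px))]@np.linalg.inv(f["mtx"]).T@M[:3,:3].T
    return M[:3,3]+d*((z-M[2,3])/d[:,2])[:,None]
def blobs(f,col,amin=60):
    h=cv2.cvtColor(f["img"],cv2.COLOR_BGR2HSV); H,S,V=cv2.split(h)
    hm=((H<7)|(H>173)) if col=="red" else ((H>102)&(H<125))
    m=(hm&(S>150)&(V>60)).astype(np.uint8)
    n,l,s,c=cv2.connectedComponentsWithStats(m)
    return [(l==i).astype(np.uint8) for i in range(1,n) if s[i,4]>amin]
def rect(f,m,z):
    "footprint of blob on plane z: centre, (long,short), yaw of long side"
    c=max(cv2.findContours(m,cv2.RETR_EXTERNAL,cv2.CHAIN_APPROX_NONE)[0],key=len)[:,0]
    p=proj(f,c,z)[:,:2]; (cx,cy),(w,hh),_=r=cv2.minAreaRect(p.astype(np.float32))
    b=cv2.boxPoints(r); e=[b[1]-b[0],b[2]-b[1]]; e=max(e,key=np.linalg.norm)
    return (cx,cy),(max(w,hh),min(w,hh)),np.degrees(np.arctan2(e[1],e[0]))%180
def go(x,y,z,yaw=None):
    "print the shift (cm) and roll for a TCP target; yaw deg = world direction of the tool's y, modulo 180"
    s=telemetry.state(); w,a,b,c=s["ee_rot"]; Rm=R.from_quat([a,b,c,w]).as_matrix()
    d=Rm.T@(np.array([x,y,z])-s["tool_pos"])/10
    y0=np.degrees(np.arctan2(Rm[1,1],Rm[0,1])); r=0
    if yaw is not None: r=-np.radians((yaw-y0+90)%180-90)
    print("now",s["tool_pos"].round(1),"yaw",round(y0,1),"j6",s["joints"][5].round(2),"t",round(s["clock"],2),"-> shift",d.round(2),"roll",round(r,3))
E
python3 - <<'E'
from h import *
for n in("scene","top"):
    f=viewer.grab_frame(n)
    for col in("red","blue"):
        for m in blobs(f,col):
            A=int(m.sum()); uv=np.argwhere(m).mean(0)[::-1].round()
            print(n,col,A,uv,[(z,[np.round(q,1).tolist() for q in rect(f,m,z)]) for z in ((32,58) if A>600 else (100,))])
f=viewer.grab_frame("top"); print("white",proj(f,(371,271),100).round())
E
```

```text
scene red 210 [272. 157.] [(100, [[451.4, -38.7], [46.1, 35.7], 26.5])]
scene red 6031 [189. 216.] [(32, [[623.7, -153.8], [210.2, 170.7], 90.4000015258789]), (58, [[638.3, -139.8], [202.5, 164.4], 90.4000015258789])]
scene red 120 [271. 182.] [(100, [[514.6, -8.9], [43.1, 26.7], 112.5999984741211])]
scene red 1490 [442. 243.] [(32, [[450.7, 359.9], [157.9, 50.0], 6.900000095367432]), (58, [[471.6, 355.0], [152.1, 48.1], 6.900000095367432])]
scene blue 887 [131. 141.] [(32, [[492.1, -408.2], [159.0, 51.5], 14.199999809265137]), (58, [[511.6, -384.9], [153.1, 49.6], 14.199999809265137])]
scene blue 226 [379. 198.] [(100, [[455.8, 211.2], [44.3, 32.6], 17.200000762939453])]
scene blue 124 [371. 222.] [(100, [[519.5, 211.0], [44.0, 24.9], 89.30000305175781])]
scene blue 7687 [318. 272.] [(32, [[626.9, 148.0], [200.7, 171.2], 86.69999694824219]), (58, [[641.4, 150.9], [193.3, 165.0], 86.69999694824219])]
scene blue 184 [  4. 230.] [(100, [[849.1, -407.5], [56.3, 17.6], 47.599998474121094])]
top red 6652 [348. 180.] [(32, [[613.9, -159.8], [200.8, 164.4], 90.30000305175781]), (58, [[606.3, -155.0], [194.8, 159.5], 90.30000305175781])]
top red 1739 [104. 254.] [(32, [[471.0, 364.0], [154.4, 49.9], 6.900000095367432]), (58, [[467.6, 353.1], [149.7, 48.4], 6.900000095367432])]
top red 232 [298. 256.] [(100, [[443.5, -40.2], [31.6, 31.3], 132.5])]
top blue 1207 [502.  75.] [(32, [[861.1, -544.7], [178.5, 62.8], 132.0]), (58, [[846.1, -528.4], [173.1, 60.9], 132.0])]
top blue 6729 [207. 183.] [(32, [[617.8, 146.4], [202.1, 164.4], 86.5]), (58, [[610.0, 142.0], [196.1, 159.4], 86.5])]
top blue 1635 [463. 222.] [(32, [[511.0, -399.6], [153.8, 49.5], 14.100000381469727]), (58, [[506.4, -387.6], [149.2, 48.0], 14.100000381469727])]
top blue 240 [170. 258.] [(100, [[448.1, 206.5], [33.7, 30.5], 44.29999923706055])]
white [[ 409. -179.  100.]]
```

```bash
sed -i 's/modulo 180"/exact"/; s/(yaw-y0+90)%180-90/(yaw-y0+180)%360-180/' h.py; python3 -c "
from h import *
go(469,353.5,120,96.9);go(469,353.5,32,96.9)"
```

```text
now [228.1 581.6 222.3] yaw 68.6 j6 -0.02 t 0.25 -> shift [-30.75 -12.43  10.24] roll -0.494
now [228.1 581.6 222.3] yaw 68.6 j6 -0.02 t 0.25 -> shift [-30.75 -12.43  19.04] roll -0.494
```

```bash
python3 -m handwheel '[[-7,-3,2.5,-0.12,0],[-15,-6,5,-0.25,0],[-22,-9,7.5,-0.37,0],[-28,-11.3,9.5,-0.49,0],[-30.75,-12.4,10.2,-0.494,0],[-30.75,-12.4,10.2,-0.494,0],[-30.75,-12.4,10.2,-0.494,0],[-30.75,-12.4,10.2,-0.494,0],[-30.75,-12.4,10.2,-0.494,0],[-30.75,-12.4,10.2,-0.494,0],[-30.75,-12.4,10.2,-0.494,0],[-30.75,-12.4,10.2,-0.494,0]]'; python3 -c "
from h import *
go(469,353.5,32,96.9)"
```

```text
clock: 1.25
tool_pos: [468.8, 354.6, 120.8]
ee_rot: [-0.0, -0.06, 0.998, 0.0]
wrist_force: [0.6, 0.1, -0.3]
gripper_width: 1.001
grip_force: 0.0
now [468.8 354.6 120.8] yaw 96.9 j6 -1.06 t 1.25 -> shift [-0.01 -0.11  8.88] roll -0.0
```

```bash
python3 -m handwheel '[[0,-0.1,3,0,0],[0,-0.1,6,0,0],[0,-0.1,8,0,0],[0,-0.1,8.8,0,0],[0,-0.1,8.8,0,0],[0,-0.1,8.8,0,0],[0,-0.1,8.8,0,255],[0,-0.1,8.8,0,255],[0,-0.1,8.8,0,255],[0,-0.1,8.8,0,255],[0,-0.1,8.8,0,255],[0,-0.1,8.8,0,255],[0,-0.1,8.8,0,255],[0,-0.1,8.8,0,255]]'; python3 -c "
from h import *
go(469,353.5,180,96.9);go(574.5,-160,180,0.3)"
```

```text
clock: 2.42
tool_pos: [469.6, 353.4, 33.0]
ee_rot: [0.0, -0.06, 0.998, 0.0]
wrist_force: [-1.5, 0.8, 3.6]
gripper_width: 0.55
grip_force: 30.0
now [469.6 353.4  33. ] yaw 96.9 j6 -1.07 t 2.42 -> shift [  0.05   0.02 -14.7 ] roll -0.0
now [469.6 353.4  33. ] yaw 96.9 j6 -1.07 t 2.42 -> shift [ -4.28 -52.22 -14.72] roll 1.686
```

```bash
python3 -m handwheel '[[0,0,-2,0,255],[0,0,-5,0,255],[0,0,-8,0,255],[0,0,-11,0,255],[0,0,-13.5,0,255],[0,-1.5,-14.7,0.05,255],[-0.4,-4,-14.7,0.15,255],[-0.7,-7,-14.7,0.26,255],[-1,-10.5,-14.7,0.37,255],[-1.3,-14,-14.7,0.48,255],[-1.6,-17.5,-14.7,0.59,255],[-1.9,-21,-14.7,0.7,255],[-2.2,-24.5,-14.7,0.81,255],[-2.5,-28,-14.7,0.92,255],[-2.8,-31.5,-14.7,1.03,255],[-3.1,-35,-14.7,1.14,255],[-3.4,-38.5,-14.7,1.25,255],[-3.7,-42,-14.7,1.36,255],[-4,-45,-14.7,1.46,255],[-4.1,-47.5,-14.7,1.56,255]]'; python3 -c "
from h import *
go(574.5,-160,100,0.3)"
```

```text
clock: 4.08
tool_pos: [566.8, -115.9, 179.1]
ee_rot: [-0.0, 0.662, 0.75, -0.0]
wrist_force: [0.9, 0.3, -2.0]
gripper_width: 0.543
grip_force: 30.0
now [ 566.8 -115.9  179.1] yaw 7.2 j6 -0.35 t 4.08 -> shift [-4.47  0.22  7.91] roll 0.12
```

```bash
python3 -m handwheel '[[-2,0.1,1,0.06,255],[-3.8,0.2,4,0.12,255],[-4.47,0.22,6,0.12,255],[-4.47,0.22,7.5,0.12,255],[-4.47,0.22,8,0.12,255],[-4.47,0.22,8,0.12,255],[-4.47,0.22,8,0.12,255],[-4.47,0.22,8,0.12,255],[-4.47,0.22,8,0.12,255]]'; python3 -c "
from h import *
f=viewer.grab_frame('top'); cv2.imwrite('pics/t1.png',f['img'])
go(574.5,-160,39,0.3)"
```

```text
clock: 4.83
tool_pos: [575.8, -157.4, 100.9]
ee_rot: [0.001, 0.703, 0.711, 0.0]
wrist_force: [0.5, -0.2, -2.3]
gripper_width: 0.547
grip_force: 30.0
now [ 575.7 -157.4  100.9] yaw 0.7 j6 -0.3 t 4.88 -> shift [-0.25 -0.14  6.19] roll 0.006
```

View pics/t1.png

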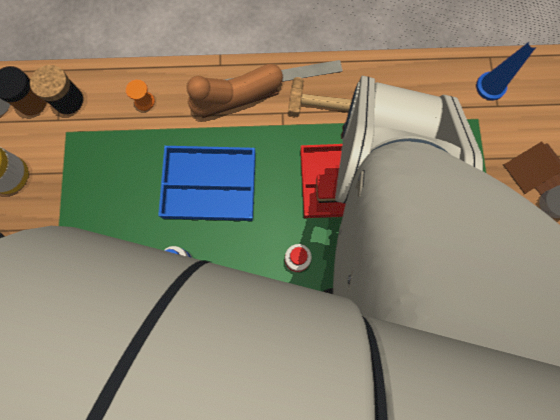

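The top view shows the arm hiding most of the red tray. The visible end of the red brush, about (328,185), is over the tray, lined up with the slot. I'll lower it, checking the force.

```bash
python3 -m handwheel '[[-0.2,-0.14,1,0,255],[-0.25,-0.14,2.5,0,255],[-0.25,-0.14,4,0,255],[-0.25,-0.14,5,0,255],[-0.25,-0.14,5.5,0,255],[-0.25,-0.14,5.8,0,255],[-0.25,-0.14,6,0,255],[-0.25,-0.14,6.1,0,255],[-0.25,-0.14,6.2,0,255],[-0.25,-0.14,6.2,0,255]]'; python3 -c "
from h import *
go(574.5,-160,39,0.3)"
```

```text
clock: 5.72
tool_pos: [574.1, -160.2, 38.1]
ee_rot: [0.0, 0.703, 0.711, 0.0]
wrist_force: [0.1, 0.3, -1.7]
gripper_width: 0.545
grip_force: 30.0
now [ 574.1 -160.2   38.1] yaw 0.6 j6 -0.3 t 5.72 -> shift [ 0.02  0.04 -0.09] roll 0.006
```

```bash
python3 -m handwheel '[[0,0,0.05,0,255],[0,0,0.1,0,255],[0,0,0.15,0,255],[0,0,0.15,0,255]]'; python3 -m handwheel '[[0,0,0,0,0],[0,0,0,0,0],[0,0,0,0,0],[0,0,0,0,0],[0,0,0,0,0],[0,0,-2,0,0],[0,0,-5,0,0],[0,0,-8,0,0],[0,0,-11,0,0],[0,0,-12,0,0],[0,0,-12,0,0],[0,0,-12,0,0]]'; python3 -c "
from h import *
go(507.5,-387,110,-75.9)"
```

```text
clock: 6.05
tool_pos: [574.1, -160.2, 38.0]
ee_rot: [0.0, 0.703, 0.711, 0.0]
wrist_force: [-3.3, 1.5, 11.4]
gripper_width: 0.547
grip_force: 30.0
clock: 7.05
tool_pos: [573.5, -160.0, 155.9]
ee_rot: [0.0, 0.703, 0.711, 0.0]
wrist_force: [0.0, -0.7, -0.2]
gripper_width: 0.996
grip_force: 0.0
now [ 573.5 -160.   155.9] yaw 0.6 j6 -0.3 t 7.05 -> shift [-22.62  -6.85   4.59] roll 1.336
```

```bash
python3 -m handwheel '[[-2,-0.6,0,0.12,0],[-5,-1.5,0,0.24,0],[-8.5,-2.6,0,0.36,0],[-12,-3.6,0,0.48,0],[-15.5,-4.7,0,0.6,0],[-19,-5.7,0,0.72,0],[-21.5,-6.5,1,0.84,0],[-22.62,-6.85,2.5,0.96,0],[-22.62,-6.85,4,1.08,0],[-22.62,-6.85,4.6,1.2,0],[-22.62,-6.85,4.6,1.32,0],[-22.62,-6.85,4.6,1.336,0],[-22.62,-6.85,4.6,1.336,0],[-22.62,-6.85,4.6,1.336,0],[-22.62,-6.85,4.6,1.336,0]]'; python3 -c "
from h import *
f=viewer.grab_frame('top'); cv2.imwrite('pics/t2.png',f['img'])
go(507.5,-387,33,-75.9)"
```

```text
clock: 8.3
tool_pos: [507.5, -386.8, 109.8]
ee_rot: [-0.0, 0.992, 0.124, -0.0]
wrist_force: [-1.0, 0.2, 0.0]
gripper_width: 0.998
grip_force: 0.0
now [ 507.7 -386.9  110. ] yaw -75.8 j6 0.65 t 8.35 -> shift [-0.02  0.01  7.7 ] roll 0.002
```

View pics/t2.png

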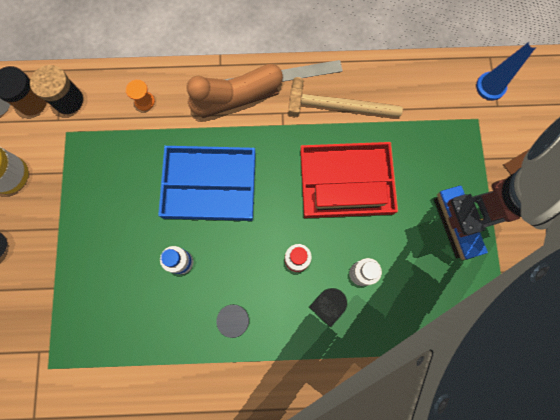

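The red brush lies in the red tray's slot at about (350,195), seated and parallel to the divider. The open gripper is over the blue brush at (462,222). Next I'll grasp it.

```bash
python3 -m handwheel '[[0,0,2.5,0,0],[0,0,5,0,0],[0,0,7,0,0],[0,0,7.7,0,0],[0,0,7.7,0,0],[0,0,7.7,0,0],[0,0,7.7,0,255],[0,0,7.7,0,255],[0,0,7.7,0,255],[0,0,7.7,0,255],[0,0,7.7,0,255],[0,0,7.7,0,255],[0,0,7.7,0,255],[0,0,7.7,0,255]]'; python3 -c "
from h import *
go(578.1,149.9,190,-3.5)"
```

```text
clock: 9.52
tool_pos: [507.8, -387.3, 33.5]
ee_rot: [0.0, 0.992, 0.123, 0.0]
wrist_force: [-0.5, -0.2, 3.0]
gripper_width: 0.547
grip_force: 30.0
now [ 507.8 -387.3   33.5] yaw -75.9 j6 0.65 t 9.52 -> shift [ 19.9  -50.39 -15.68] roll -1.264
```

```bash
python3 -m handwheel '[[0,0,-2,0,255],[0,0,-5,0,255],[0,0,-8,0,255],[0,0,-11,0,255],[0,0,-14,0,255],[0.6,-1.5,-15.7,-0.03,255],[1.6,-4,-15.7,-0.1,255],[2.8,-7,-15.7,-0.18,255],[4.2,-10.5,-15.7,-0.27,255],[5.6,-14,-15.7,-0.36,255],[7,-17.5,-15.7,-0.45,255],[8.4,-21,-15.7,-0.54,255],[9.8,-24.5,-15.7,-0.63,255],[11.2,-28,-15.7,-0.72,255],[12.6,-31.5,-15.7,-0.81,255],[14,-35,-15.7,-0.9,255],[15.4,-38.5,-15.7,-0.99,255],[16.8,-42,-15.7,-1.08,255],[18,-45,-15.7,-1.16,255],[19,-48,-15.7,-1.23,255]]'; python3 -m handwheel '[[0,0,0,0,255],[0,0,0,0,255],[0,0,0,0,255]]'; python3 -c "
from h import *
go(578.1,149.9,80,-3.5)"
```

```text
clock: 11.18
tool_pos: [574.7, 126.8, 189.7]
ee_rot: [-0.0, 0.738, 0.674, -0.0]
wrist_force: [0.6, 0.2, -2.0]
gripper_width: 0.548
grip_force: 30.0
clock: 11.43
tool_pos: [574.4, 124.4, 189.6]
ee_rot: [-0.0, 0.74, 0.673, -0.001]
wrist_force: [0.4, -0.8, -1.8]
gripper_width: 0.544
grip_force: 30.0
now [574.4 124.4 189.6] yaw -5.5 j6 0.29 t 11.43 -> shift [ 2.58  0.14 10.96] roll -0.034
```

```bash
python3 -m handwheel '[[0.8,0,1,-0.01,255],[1.8,0.1,3,-0.02,255],[2.4,0.14,5.5,-0.034,255],[2.58,0.14,8,-0.034,255],[2.58,0.14,10,-0.034,255],[2.58,0.14,11,-0.034,255],[2.58,0.14,11,-0.034,255],[2.58,0.14,11,-0.034,255],[2.58,0.14,11,-0.034,255],[2.58,0.14,11,-0.034,255]]'; python3 -c "
from h import *
go(578.1,149.9,38,-3.5)"
```

```text
clock: 12.27
tool_pos: [580.0, 150.3, 81.6]
ee_rot: [0.001, 0.729, 0.685, 0.001]
wrist_force: [0.5, -0.7, -2.0]
gripper_width: 0.545
grip_force: 30.0
now [580.  150.3  81.6] yaw -3.5 j6 0.3 t 12.27 -> shift [-0.06 -0.2   4.36] roll -0.0
```

```bash
python3 -m handwheel '[[-0.05,-0.1,1,0,255],[-0.05,-0.15,2,0,255],[-0.05,-0.15,3,0,255],[-0.05,-0.15,3.6,0,255],[-0.05,-0.15,4,0,255],[-0.05,-0.15,4.2,0,255],[-0.05,-0.15,4.35,0,255],[-0.05,-0.15,4.45,0,255],[-0.05,-0.15,4.45,0,255],[-0.05,-0.15,4.45,0,255]]'
```

```text
clock: 13.1
tool_pos: [576.5, 149.7, 38.3]
ee_rot: [-0.0, 0.728, 0.685, -0.001]
wrist_force: [-12.5, -2.9, 31.0]
gripper_width: 0.545
grip_force: 30.0
```

```bash
python3 -m handwheel '[[0,0,-0.1,0,255],[0,0,-0.1,0,255]]'; python3 -m handwheel '[[0,0,0,0,0],[0,0,0,0,0],[0,0,0,0,0],[0,0,0,0,0],[0,0,0,0,0],[0,0,-2,0,0],[0,0,-5,0,0],[0,0,-8,0,0],[0,0,-11,0,0],[0,0,-12,0,0],[0,0,-12,0,0],[0,0,-12,0,0]]'; python3 -c "
from h import *
go(448.5,206.5,150,90);go(448.5,206.5,150,-90)"
```

```text
clock: 13.27
tool_pos: [576.5, 149.8, 38.3]
ee_rot: [-0.0, 0.728, 0.685, -0.001]
wrist_force: [-8.8, -2.0, 20.4]
gripper_width: 0.546
grip_force: 30.0
clock: 14.27
tool_pos: [577.3, 149.9, 156.4]
ee_rot: [0.0, 0.728, 0.685, 0.0]
wrist_force: [-0.0, -0.9, -0.5]
gripper_width: 1.0
grip_force: 0.0
now [577.3 149.9 156.4] yaw -3.5 j6 0.3 t 14.27 -> shift [  4.86 -13.2    0.63] roll -1.632
now [577.3 149.9 156.4] yaw -3.5 j6 0.3 t 14.27 -> shift [  4.86 -13.2    0.63] roll 1.51
```

```bash
python3 -m handwheel '[[1,-2.6,0.6,-0.12,0],[2,-5.5,0.6,-0.24,0],[3,-8.5,0.6,-0.36,0],[4.2,-11.5,0.6,-0.48,0],[4.86,-13.2,0.6,-0.6,0],[4.86,-13.2,0.6,-0.72,0],[4.86,-13.2,0.6,-0.84,0],[4.86,-13.2,0.6,-0.96,0],[4.86,-13.2,0.6,-1.08,0],[4.86,-13.2,0.6,-1.2,0],[4.86,-13.2,0.6,-1.32,0],[4.86,-13.2,0.6,-1.44,0],[4.86,-13.2,0.6,-1.56,0],[4.86,-13.2,0.6,-1.632,0],[4.86,-13.2,0.6,-1.632,0],[4.86,-13.2,0.6,-1.632,0]]'; python3 -c "
from h import *
go(448.5,206.5,38,90)
f=viewer.grab_frame('scene'); cv2.imwrite('pics/s3.png',f['img'])"
```

```text
clock: 15.6
tool_pos: [447.6, 206.0, 149.1]
ee_rot: [-0.001, 0.001, 1.0, -0.001]
wrist_force: [-0.0, -0.4, -0.5]
gripper_width: 1.001
grip_force: 0.0
now [447.6 206.  149.1] yaw 89.9 j6 -1.16 t 15.6 -> shift [-0.12  0.06 11.1 ] roll -0.002
```

View pics/s3.png

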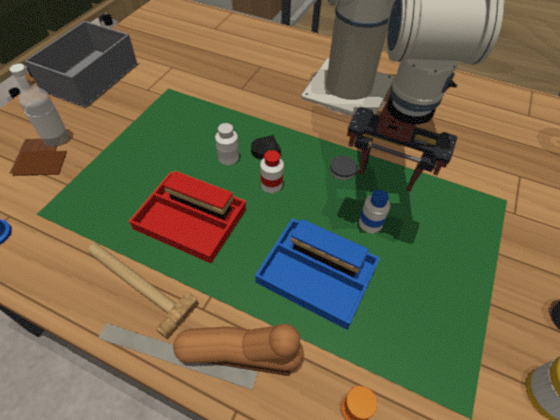

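Both brushes are seated in their slots: red at (198,196), blue at (328,249). The gripper hangs above the blue bottle at (377,210). Before descending I'll project the TCP and cap points into this view to check that they line up.

```bash
python3 -c "
from h import *
for n in('scene','top'):
  f=viewer.grab_frame(n);W=np.linalg.inv(f['world_from_camera'])
  for p in((447.6,206,149),(448.5,206.5,100),(447.6,250,149),(447.6,162,149)):
    q=f['mtx']@(W@np.r_[p,1])[:3]; print(n,p,(q[:2]/q[2]).round())
  for m in blobs(f,'blue'):
    uv=np.argwhere(m).mean(0)[::-1]; print(int(m.sum()),uv.round())
"
```

```text
scene (447.6, 206, 149) [384. 178.]
scene (448.5, 206.5, 100) [379. 195.]
scene (447.6, 250, 149) [406. 186.]
scene (447.6, 162, 149) [363. 171.]
224 [379. 198.]
125 [371. 222.]
7200 [318. 272.]
182 [  4. 231.]
top (447.6, 206, 149) [164. 255.]
top (448.5, 206.5, 100) [170. 258.]
top (447.6, 250, 149) [139. 256.]
top (447.6, 162, 149) [188. 254.]
1213 [502.  75.]
6464 [207. 182.]
```

Consistent to within a few pixels, so I'll descend and grasp.

```bash
python3 -m handwheel '[[-0.1,0.05,2,0,0],[-0.1,0.05,4.5,0,0],[-0.1,0.05,7,0,0],[-0.1,0.05,9.5,0,0],[-0.1,0.05,11,0,0],[-0.1,0.05,11.1,0,0],[-0.1,0.05,11.1,0,0],[-0.1,0.05,11.1,0,255],[-0.1,0.05,11.1,0,255],[-0.1,0.05,11.1,0,255],[-0.1,0.05,11.1,0,255],[-0.1,0.05,11.1,0,255],[-0.1,0.05,11.1,0,255],[-0.1,0.05,11.1,0,255]]'; python3 -c "
from h import *
go(654.9,145.2,150,86.5)"
```

```text
clock: 16.92
tool_pos: [450.0, 207.2, 40.2]
ee_rot: [0.0, -0.0, 1.0, 0.0]
wrist_force: [-1.1, 1.0, 6.4]
gripper_width: 0.591
grip_force: 30.0
now [450.  207.2  40.2] yaw 90.0 j6 -1.16 t 16.92 -> shift [-20.5   -6.2  -10.97] roll 0.061
```

```bash
python3 -m handwheel '[[0,0,-0.5,0,255],[0,0,-1.5,0,255],[0,0,-3,0,255],[0,0,-5,0,255],[0,0,-7,0,255],[-0.4,-0.1,-8.5,0,255],[-1.4,-0.4,-9.3,0.01,255],[-3,-0.9,-9.5,0.02,255],[-5,-1.5,-9.5,0.03,255],[-7.2,-2.2,-9.5,0.04,255],[-9.5,-2.9,-9.5,0.05,255],[-11.8,-3.6,-9.5,0.06,255],[-14,-4.2,-9.5,0.06,255],[-16,-4.8,-9.5,0.06,255],[-17.8,-5.4,-9.5,0.06,255],[-19.2,-5.8,-9.5,0.06,255],[-20.1,-6.1,-9.5,0.06,255],[-20.5,-6.2,-9.5,0.06,255],[-20.5,-6.2,-9.5,0.06,255],[-20.5,-6.2,-9.5,0.06,255]]'; python3 -c "
from h import *
f=viewer.grab_frame('scene'); cv2.imwrite('pics/s4.png',f['img'])
go(654.9,145.2,45,86.5)"
```

```text
clock: 18.58
tool_pos: [653.9, 145.0, 134.4]
ee_rot: [-0.001, 0.03, 1.0, -0.0]
wrist_force: [-0.1, -0.2, -1.5]
gripper_width: 0.588
grip_force: 30.0
now [653.7 145.2 134.5] yaw 86.6 j6 -1.31 t 18.63 -> shift [-0.13  0.01  8.95] roll 0.001
```

View pics/s4.png

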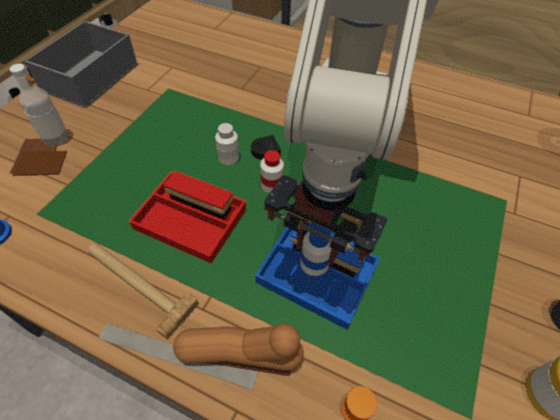

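The blue bottle hangs upright in the gripper over the blue tray's bay, with its body at about (316,257). I'll lower it gently.

```bash
python3 -m handwheel '[[0,0,0.5,0,255],[0,0,1.5,0,255],[0,0,3,0,255],[-0.05,0,4.5,0,255],[-0.1,0,6,0,255],[-0.1,0,7,0,255],[-0.1,0,7.7,0,255],[-0.1,0,8.2,0,255],[-0.1,0,8.5,0,255],[-0.1,0,8.65,0,255],[-0.1,0,8.75,0,255],[-0.1,0,8.8,0,255],[-0.1,0,8.8,0,255]]'; python3 -m handwheel '[[0,0,0.03,0,255],[0,0,0.06,0,255],[0,0,0.09,0,255],[0,0,0.12,0,255]]'
```

```text
clock: 19.72
tool_pos: [656.0, 145.0, 47.2]
ee_rot: [0.0, 0.03, 1.0, 0.0]
wrist_force: [0.2, -0.5, -0.9]
gripper_width: 0.585
grip_force: 30.0
clock: 20.05
tool_pos: [655.7, 145.0, 45.6]
ee_rot: [0.0, 0.03, 1.0, 0.0]
wrist_force: [0.6, -0.7, -0.5]
gripper_width: 0.59
grip_force: 30.0
```

```bash
python3 -m handwheel '[[0,0,0.03,0,255],[0,0,0.06,0,255],[0,0,0.06,0,255]]'
```

```text
clock: 20.3
tool_pos: [655.7, 145.0, 45.2]
ee_rot: [0.0, 0.03, 1.0, 0.0]
wrist_force: [-1.8, -0.9, 2.9]
gripper_width: 0.586
grip_force: 30.0
```

```bash
python3 -m handwheel '[[0,0,0,0,60],[0,0,0,0,120],[0,0,0,0,60],[0,0,0,0,0],[0,0,0,0,0],[0,0,0,0,0],[0,0,0,0,0],[0,0,-1,0,0],[0,0,-3,0,0],[0,0,-6,0,0],[0,0,-9,0,0],[0,0,-11,0,0],[0,0,-11.5,0,0],[0,0,-11.5,0,0],[0,0,-11.5,0,0]]'; python3 -c "
from h import *
go(444.5,-40,155,90)"
```

```text
clock: 21.55
tool_pos: [655.1, 144.9, 159.4]
ee_rot: [-0.0, 0.03, 1.0, -0.0]
wrist_force: [-0.1, -0.1, -0.8]
gripper_width: 1.001
grip_force: 0.0
now [655.1 144.9 159.4] yaw 86.6 j6 -1.31 t 21.55 -> shift [ 19.92 -19.71   0.46] roll -0.06
```

```bash
python3 -m handwheel '[[1.2,-1.2,0,0,0],[3.5,-3.5,0,-0.02,0],[6,-6,0,-0.04,0],[8.5,-8.5,0,-0.06,0],[11,-11,0,-0.06,0],[13.5,-13.5,0,-0.06,0],[16,-16,0.4,-0.06,0],[18.2,-18.2,0.4,-0.06,0],[19.5,-19.3,0.4,-0.06,0],[19.9,-19.7,0.4,-0.06,0],[19.9,-19.7,0.4,-0.06,0],[19.9,-19.7,0.4,-0.06,0],[19.9,-19.7,0.4,-0.06,0],[19.9,-19.7,0.4,-0.06,0]]'; python3 -c "
from h import *
go(444.5,-40,40,90)
f=viewer.grab_frame('scene'); cv2.imwrite('pics/s5.png',f['img'])"
```

```text
clock: 22.72
tool_pos: [446.2, -39.2, 155.7]
ee_rot: [0.0, -0.001, 1.0, 0.0]
wrist_force: [-1.3, 0.4, -0.0]
gripper_width: 1.004
grip_force: 0.0
now [446.2 -39.2 155.7] yaw 90.1 j6 -1.69 t 22.72 -> shift [ 0.17 -0.08 11.57] roll 0.001
```

View pics/s5.png

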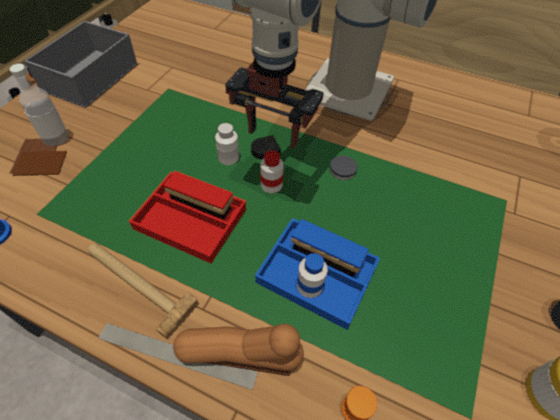

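The blue bottle stands upright in the blue bay at (313,277). The gripper is above the red bottle at (272,172), and the white bottle is untouched at (227,145). Now I'll grasp the red one.

```bash
python3 -m handwheel '[[0.1,-0.08,2,0,0],[0.1,-0.08,4.5,0,0],[0.1,-0.08,7,0,0],[0.1,-0.08,9.5,0,0],[0.1,-0.08,11.2,0,0],[0.1,-0.08,11.5,0,0],[0.1,-0.08,11.5,0,0],[0.1,-0.08,11.5,0,255],[0.1,-0.08,11.5,0,255],[0.1,-0.08,11.5,0,255],[0.1,-0.08,11.5,0,255],[0.1,-0.08,11.5,0,255],[0.1,-0.08,11.5,0,255],[0.1,-0.08,11.5,0,255]]'; python3 -c "
from h import *
go(651.5,-160,135,90.3)"
```

```text
clock: 23.93
tool_pos: [444.5, -40.7, 41.4]
ee_rot: [0.0, -0.0, 1.0, -0.0]
wrist_force: [-0.3, -0.6, 6.7]
gripper_width: 0.583
grip_force: 30.0
now [444.5 -40.7  41.4] yaw 90.0 j6 -1.69 t 23.93 -> shift [-20.7  -11.94  -9.35] roll -0.005
```

```bash
python3 -m handwheel '[[0,0,-0.5,0,255],[0,0,-1.5,0,255],[0,0,-3,0,255],[0,0,-5,0,255],[0,0,-7,0,255],[-0.4,-0.2,-8.5,0,255],[-1.4,-0.8,-9.3,0,255],[-3,-1.7,-9.4,0,255],[-5,-2.9,-9.4,0,255],[-7.2,-4.1,-9.4,0,255],[-9.5,-5.5,-9.4,0,255],[-11.8,-6.8,-9.4,0,255],[-14,-8.1,-9.4,0,255],[-16,-9.2,-9.4,0,255],[-17.8,-10.3,-9.4,0,255],[-19.2,-11.1,-9.4,0,255],[-20.2,-11.6,-9.4,0,255],[-20.7,-11.9,-9.4,0,255],[-20.7,-11.9,-9.4,0,255],[-20.7,-11.9,-9.4,0,255]]'; python3 -c "
from h import *
go(651.5,-160,47.5,90.3)"
```

```text
clock: 25.6
tool_pos: [650.5, -159.3, 134.9]
ee_rot: [-0.0, -0.0, 1.0, 0.0]
wrist_force: [0.0, -0.1, -0.9]
gripper_width: 0.591
grip_force: 30.0
now [ 650.5 -159.3  134.9] yaw 90.0 j6 -1.83 t 25.6 -> shift [-0.1  -0.07  8.74] roll -0.005
```

```bash
python3 -m handwheel '[[0,0,0.5,0,255],[0,0,1.5,0,255],[0,0,3,0,255],[-0.05,0,4.5,0,255],[-0.1,0,6,0,255],[-0.1,0,7,0,255],[-0.1,0,7.7,0,255],[-0.1,0,8.2,0,255],[-0.1,0,8.5,0,255],[-0.1,0,8.65,0,255],[-0.1,0,8.7,0,255],[-0.1,0,8.7,0,255],[-0.1,0,8.7,0,255]]'; python3 -m handwheel '[[0,0,0.03,0,255],[0,0,0.06,0,255],[0,0,0.09,0,255],[0,0,0.12,0,255],[0,0,0.12,0,255]]'
```

```text
clock: 26.68
tool_pos: [652.6, -159.7, 48.5]
ee_rot: [0.0, -0.0, 1.0, -0.0]
wrist_force: [0.0, 0.1, -1.4]
gripper_width: 0.582
grip_force: 30.0
clock: 27.1
tool_pos: [652.2, -159.5, 46.6]
ee_rot: [-0.0, -0.0, 1.0, -0.0]
wrist_force: [0.9, -0.0, -1.5]
gripper_width: 0.585
grip_force: 30.0
```

```bash
python3 -m handwheel '[[0,0,0.03,0,255],[0,0,0.06,0,255],[0,0,0.06,0,255]]'
```

```text
clock: 27.35
tool_pos: [652.3, -159.6, 46.4]
ee_rot: [0.0, -0.0, 1.0, -0.0]
wrist_force: [-1.9, 0.9, 2.7]
gripper_width: 0.588
grip_force: 30.0
```

Contact made, so I'll release, rise, and move back out of the way.

```bash
python3 -m handwheel '[[0,0,0,0,120],[0,0,0,0,60],[0,0,0,0,0],[0,0,0,0,0],[0,0,0,0,0],[0,0,0,0,0],[0,0,-1,0,0],[0,0,-3,0,0],[0,0,-6,0,0],[0,0,-9,0,0],[0,0,-12,0,0],[0,0,-14,0,0],[0,0,-14,0,0],[3,0,-14,0,0],[6,0,-14,0,0],[9,0,-14,0,0],[12,0,-14,0,0],[14,0,-14,0,0],[15,0,-14,0,0],[15,0,-14,0,0]]'; python3 -c "
from h import *
s=telemetry.state();print(s['wrist_force'],s['qvel'].round(3))
f=viewer.grab_frame('scene'); cv2.imwrite('pics/s6.png',f['img'])"
```

```text
clock: 29.02
tool_pos: [500.3, -159.4, 185.9]
ee_rot: [-0.001, 0.0, 1.0, 0.0]
wrist_force: [0.8, -0.0, -0.1]
gripper_width: 1.0
grip_force: 0.0
[ 0.84283297 -0.01303916 -0.06485136] [ 0.013  0.03  -0.072  0.004 -0.004  0.01 ]
```

View pics/s6.png

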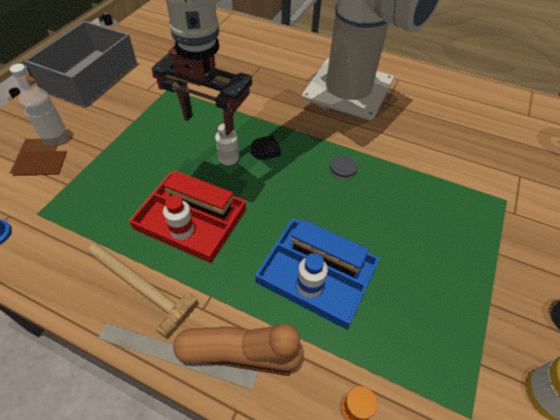

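The red bottle stands upright in the red bay at (178,218), and the blue bottle in the blue bay at (313,275). Both brushes are in their slots, the white bottle is still at (227,147), and the gripper is clear.

```bash
python3 -m handwheel '[[0,0,0,0,0],[0,0,0,0,0],[0,0,0,0,0]]'; python3 -c "
from workcell import manip
print(manip.finish_job())"
```

```text
clock: 29.32
tool_pos: [503.4, -159.7, 186.0]
ee_rot: [0.0, -0.0, 1.0, -0.0]
wrist_force: [-0.4, -0.6, 0.5]
gripper_width: 1.002
grip_force: 0.0
the job is handed in; nothing more can be done
None
```

The job is handed in at 29.3 s: the final picture shows both bottles upright in their colour's bay, both brushes bristles down in their slots, and the white-capped bottle where it was.

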